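Feed a hardwood block down the gravity chute

TASK

Load the small hardwood block into the sloped feed chute: keeping it the way up it stands, set it down gently on the upper half of the bed, between the two rails and in line with them, and let go, so that it slides down by itself and comes to rest flat on the bed against the stop at the low end. Do not push it down or touch it once it is in the lower part of the chute, and leave the sanding block and the wax pot where they are.

Things in the scene. Friction and masses are not known exactly. Their poses are not given: they have to be found in the camera images.
- block_center (a point): Centre of the plain hardwood block (bare brown wood, 50 mm along its x, 60 mm along y, 45 mm high along z), loose on the table with z up, about 0.09 kg. The point is 22.5 mm above its underside. Gripped across the 50 mm width in its upper half, the fingers stay clear of the chute's rails.
- chute_bed: Waxed steel chute bed, fixed, tilted 25 degrees; wood slides freely on it. Low end with the stop faces the robot. Origin: bed surface, mid-lane, at the stop's face, 40 mm above the table. x: up the slope along the lane (260 mm long; upper half from 130 mm), y: across it, z: square off the bed. Lane 70 mm wide between rails 12 mm wide, 9 mm high; stop 12 mm thick, 24 mm high.
- sanding_block_center (a point): Centre of the sanding block (low brown block with rounded top, 40 x 70 mm, 26 mm high), loose on the table; a bystander, to be left alone.
- wax_pot_center (a point): Centre of the wax pot (round white pot with a red lid, 61 mm across, 60 mm high), loose on the table; a bystander, to be left alone.
Not all that is in view belongs to the job. What is shaped like the part that bears block_center but pink is not meant.

How it is judged:
By the outcome, as a careful person would: the job done as asked, in the order asked, and still so for the second after the job is handed in, with the robot touching nothing.
It also fails if it takes over 32 s, if anything falls off the work surface, if the arm or the gripper's body presses on something with over 40 N, if the wrist force passes 120 N, or if a joint passes its speed limit or range.

ROBOT

A 7-joint arm with a two-finger parallel gripper is mounted at the origin on the work surface; the furniture and walls round the work are solid. World frame = base frame: x ahead of the robot, y to its left, z up, the work surface at z = 0. Lengths are in mm, angles in rad, forces in N, time in s.
With the tool pointing down it reaches from about 425 to 950 mm from the base axis. Payload 4.7 kg.
Tool frame: the origin (TCP) lies on the centre line of the jaws, within the pads' length; the fingertips stand 8 mm ahead of it and the grasp point (between the pads) lies 11 mm behind it; z points along the fingers, y is the direction in which the jaws open and shut (so a half turn about z gives the same grasp; the last joint's range is limited). The gripper opens to 85 mm and grips with 20 to 120 N. Pads are 22 mm wide; open, the fingers measure 114 mm over their backs; the gripper's body (76 mm by 85 mm) begins 54 mm behind the grasp point. The pads swing forward as they close: fully open they stand 13 mm farther back than shut.
Start: joints at [-1.37, 0.469, -0.049, 1.532, 0.024, 1.141, -0.082], TCP at [153.71, 657.283, 239.335] pointing down, gripper open.
Joint ranges: [-2.59, 2.59], [-0.33, 1.99], [-1.39, 1.29], [0.1, 2.45], [-1.04, 4.18], [0.21, 1.99], [-2.66, 2.66]. Speed limits (rad/s): [2.57, 2.57, 3.14, 3.14, 3.14, 3.14, 3.14].

INTERFACE

Orientations are given as a unit quaternion [w, x, y, z].
In Python, from rig import env gives the robot as it stands.
- The arm moves only by the tool carry_out, never from a script. Its argument "targets" is a list that holds one entry, the list of rows, each a list of 4 numbers: the shift along the tool's x, y, z each as a share of 0.04 m, from -1 to 1, then the turn about the tool's z as a share of 0.12 rad, from -1 to 1. In form: [[[tx, ty, tz, turn], ...]]. A call has 1 to 20 rows; each row shifts and turns the commanded pose from where the row before left it, along the tool's axes as they then stand; what a row does not reach is not made up. A row lasts 1/8 s, in which the tool goes at most 62.5 mm and 10.7 degrees, less where a joint would pass 70% of its speed; a pose out of reach is approached as far as the arm can. A call with a number of a shift or a turn outside -1 to 1 is refused whole. A call with a gripper value outside its range is refused whole. "gripper" is the opening, from 0 (shut) to 1 (fully open), set as the call begins (left out, the last holds). The fingers move at their own pace and stop on an object; "squeeze" is the grip in N (left out, the last holds). Time passes only in rows, so rows that do not move let the fingers close. It gives the time, the measured TCP pose, the force and the opening at its end, in the units of the state.
- env.read_state(): the state, without advancing time (a new reading comes with each control period).
- env.capture(name): name is "side" or "top" or "wrist"; returns a dict with "image" (400x640x3 uint8, red, green, blue), "fx", "fy", "cx", "cy" (pixels), "k1" (the pictures are not rectified: a ray, as slopes to the right and down, at radius r is drawn at 1 + k1 r^2 times it, then the intrinsics apply), "cam_to_world" (4x4, takes a point from camera to world coordinates). Camera axes: x right, y up, looking along -z (the intrinsics and any distortion apply to the point x, -y, -z); pixel columns grow to the right and rows downward; lengths in mm; the calibration is good to about 2 mm. A picture is of the moment at which its call begins. There is no depth.
- env.close_job(): hands the job in, once; it reports no verdict.
The state is a dict: "time_s": time; "joint_positions": joint angles; "joint_vel": joint speeds; "tau": joint torques, N m; "eef_pos": TCP position; "orientation": TCP orientation; "contact_force": force on the tool from outside, world axes, zero at the start; "moment": the same for the moment, N m; "gripper_width": finger opening in mm.
Only numpy, scipy, OpenCV 4.12 (cv2) and the standard library are available. Lean on these libraries where they do the work, as an engineer would, in place of code of your own. Each camera call takes 0.05 s, during which the arm holds its last target.

## Working session

There is one attempt and no reset: what is moved stays moved. The work goes in short steps, Python scripts to look and compute and a tool call to move; the robot and the scene stay as the last step left them, time stands still between calls to the robot, and variables do not carry over. Pictures are saved under pics/ and viewed, and the job is handed in when it is done.

Besides the shell and the picture viewer there is one more tool, called as name([rows], argument=value, ...), one row to a line, values as JSON. carry_out: Moves the arm, as the interface text tells. Its arguments: {"type":"object","properties":{"targets":{"type":"array"},"gripper":{"type":"number"},"squeeze":{"type":"number"}},"required":["targets"]}

```bash
mkdir -p pics; ls; cat > h.py <<'E'
import numpy as np, cv2
from rig import env
def cap(n,fn):
    d=env.capture(n); cv2.imwrite('pics/'+fn,cv2.cvtColor(d['image'],cv2.COLOR_RGB2BGR)); np.save('pics/'+fn[:-4]+'.npy',d,allow_pickle=True); return d
def load(fn): return np.load('pics/'+fn+'.npy',allow_pickle=True).item()
def ray(d,u,v):
    K=np.array([[d['fx'],0,d['cx']],[0,d['fy'],d['cy']],[0,0,1.]])
    p=cv2.undistortPoints(np.array([[[u,v]]],float),K,np.array([d['k1'],0,0,0.]))[0,0]
    T=np.array(d['cam_to_world']); r=T[:3,:3]@np.array([p[0],-p[1],-1]); return T[:3,3],r/np.linalg.norm(r)
def onz(d,u,v,z):
    o,r=ray(d,u,v); return o+r*(z-o[2])/r[2]
def proj(d,P):
    T=np.array(d['cam_to_world']); c=T[:3,:3].T@(np.array(P,float)-T[:3,3]); x,y=c[0]/-c[2],-c[1]/-c[2]; s=1+d['k1']*(x*x+y*y)
    return d['fx']*x*s+d['cx'],d['fy']*y*s+d['cy']
E
python3 - <<'E'
from h import *
print(env.read_state())
for n in('top','side','wrist'):
    d=cap(n,n+'0.png'); print(n,d['fx'],d['k1'],np.round(d['cam_to_world'],2).tolist())
E
```

```text
pics
{'time_s': 0.0, 'joint_positions': array([-1.36990422,  0.46946291, -0.04859608,  1.53368916,  0.02411537,
        1.1410052 , -0.08227567]), 'joint_vel': array([ 3.19343755e-05, -2.21285901e-04,  1.33342190e-03, -8.47128817e-04,
        3.27982663e-04,  6.16298553e-04, -1.55339273e-04]), 'tau': array([ 5.58788252e-04, -5.10314620e+01, -4.68560332e-02, -2.37715298e+01,
        1.05176147e-02,  7.64621043e-03, -9.26601047e-06]), 'eef_pos': array([153.61116256, 656.70467976, 238.24896015]), 'orientation': array([-7.04253602e-05,  1.14611937e-01,  9.93409848e-01, -9.86669965e-04]), 'contact_force': array([ 0.47273764,  0.56597887, -0.09081327]), 'moment': array([ 0.06532886, -0.04102875,  0.03506348]), 'gripper_width': 85.28813276889476}
top 367.90888518202377 -0.05345430938748824 [[0.01, 0.98, -0.18, 303.46], [-1.0, 0.01, -0.0, 399.39], [-0.0, 0.18, 0.98, 877.13], [0.0, 0.0, 0.0, 1.0]]
side 429.5937560365482 -0.012153488290006011 [[1.0, -0.04, 0.05, 511.72], [0.06, 0.52, -0.85, -503.98], [0.01, 0.85, 0.52, 607.45], [0.0, 0.0, 0.0, 1.0]]
wrist 311.1118585790808 0.006524408095916311 [[0.23, -0.93, -0.28, 80.24], [0.97, 0.22, 0.07, 673.42], [-0.0, -0.29, 0.96, 372.21], [0.0, 0.0, 0.0, 1.0]]
```

View pics/top0.png

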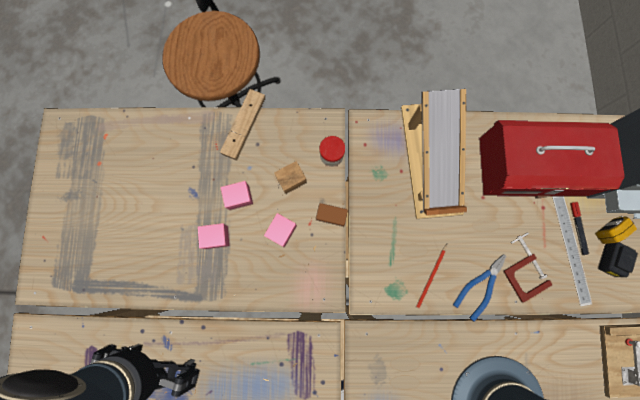

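View pics/side0.png

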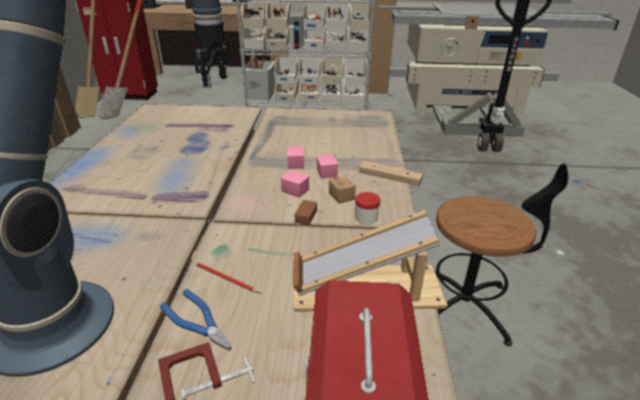

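View pics/wrist0.png

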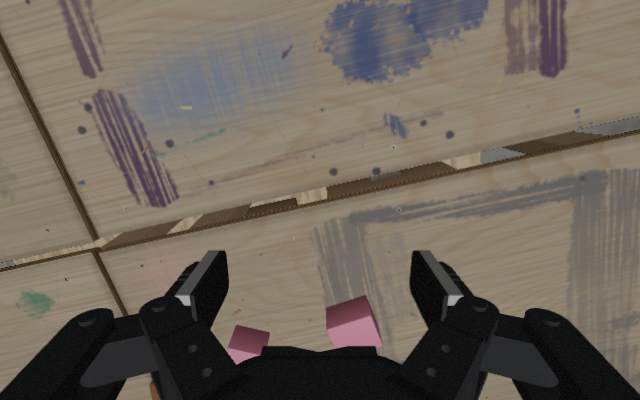

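The top view shows the brown block at about (291,177), the sanding block at (332,214), the wax pot at (332,149) and the chute bed from (446,208) to (445,90). Next I'm zooming in to read the corners.

```bash
python3 - <<'E'
from h import *
a=cv2.imread('pics/top0.png')
A=cv2.resize(a[155:200,265:315],None,fx=8,fy=8,interpolation=cv2.INTER_CUBIC)
B=cv2.resize(a[80:225,395:475],None,fx=4,fy=4,interpolation=cv2.INTER_CUBIC)
o=np.zeros((600,760,3),np.uint8);o[:360,:400]=A;o[:580,420:740]=B
cv2.imwrite('pics/z0.png',o)
s=cv2.imread('pics/side0.png')
A=cv2.resize(s[205:310,285:445],None,fx=4.5,fy=4.5,interpolation=cv2.INTER_CUBIC);cv2.imwrite('pics/z1.png',A)
A=cv2.resize(s[170:210,320:365],None,fx=12,fy=12,interpolation=cv2.INTER_CUBIC);cv2.imwrite('pics/z2.png',A)
E
```

```text
(no output)
```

View pics/z0.png

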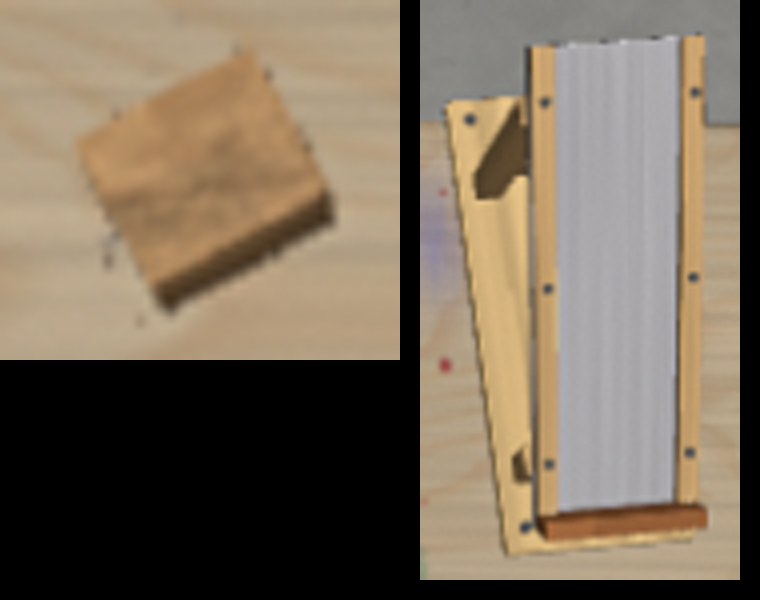

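View pics/z1.png

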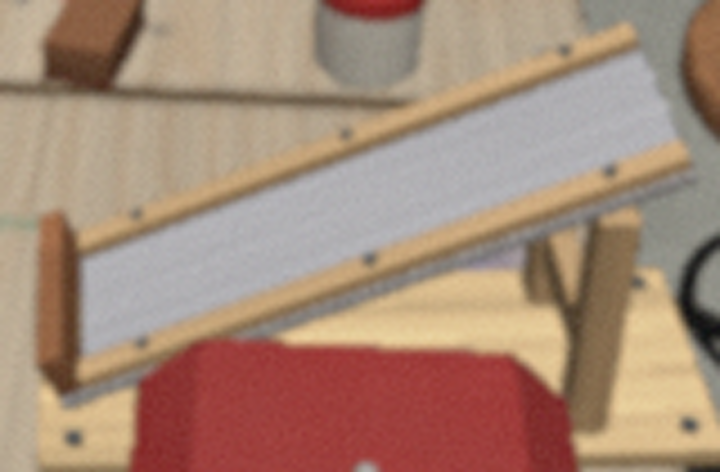

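View pics/z2.png

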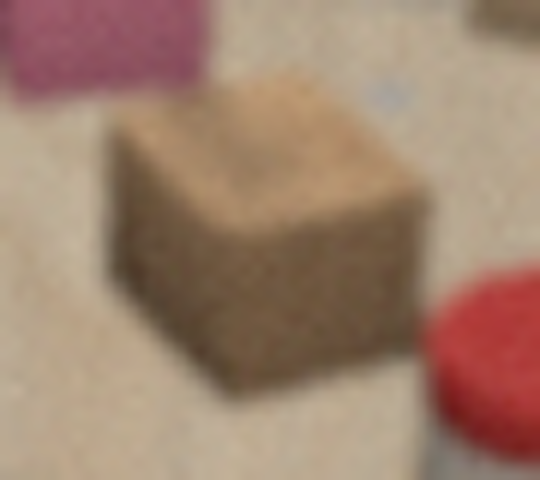

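```bash
python3 - <<'E'
from h import *
t=load('top0');s=load('side0')
C=[(265+(x+.5)/8-.5,155+(y+.5)/8-.5) for x,y in[(76,146),(247,50),(330,190),(160,288)]]
P=np.array([onz(t,u,v,45) for u,v in C]);print(P.round(1));print('ctr',P.mean(0),[round(float(np.linalg.norm(P[i]-P[(i+1)%4])),1) for i in range(4)])
for i in range(4):
    e=P[(i+1)%4]-P[i];print('ang',np.degrees(np.arctan2(e[1],e[0])))
C2=[(320+(x+.5)/12-.5,170+(y+.5)/12-.5) for x,y in[(115,125),(290,72),(425,195),(235,230)]]
P=np.array([onz(s,u,v,45) for u,v in C2]);print(P.round(1),P.mean(0),[round(float(np.linalg.norm(P[i]-P[(i+1)%4])),1) for i in range(4)])
def tri(a,b):
    (o1,r1),(o2,r2)=a,b
    M=np.stack([r1,-r2],1);k=np.linalg.lstsq(M,o2-o1,rcond=None)[0]
    p,q=o1+r1*k[0],o2+r2*k[1];return (p+q)/2,np.linalg.norm(p-q)
T=[(545,102),(548,289),(549,464),(695,92),(693,277),(689,453)]
S=[(564,50),(346,133),(137,213),(610,170),(370,259),(143,343)]
N=[]
for a,b in zip(T,S):
    p,g=tri(ray(t,395+(a[0]-420+.5)/4-.5,80+(a[1]+.5)/4-.5),ray(s,285+(b[0]+.5)/4.5-.5,205+(b[1]+.5)/4.5-.5));N.append(p);print(p.round(1),g.round(1))
N=np.array(N);e=N[0]-N[2]+N[3]-N[5];print('up dir',e/np.linalg.norm(e),'yaw',np.degrees(np.arctan2(e[1],e[0])),'tilt',np.degrees(np.arcsin(e[2]/np.linalg.norm(e))))
y=N[:3].mean(0)-N[3:].mean(0);print('across',y,np.linalg.norm(y),np.degrees(np.arctan2(y[1],y[0])));print('mid',N.mean(0),(N[2]+N[5])/2,(N[0]+N[3])/2)
# stop/bed line in top: z0=40 at face, corners
for u,v in[(556,512),(675,500)]: print('bedlow',onz(t,395+(u-420+.5)/4-.5,80+(v+.5)/4-.5,42))
for u,v in[(75,255),(80,355)]: print('bedlow side',onz(s,285+(u+.5)/4.5-.5,205+(v+.5)/4.5-.5,42))
# pot & sander
print('pot',onz(t,332,149,60),'sand',onz(t,332,214,26))
E
```

```text
[[518.6 512.9  45. ]
 [548.1 463.7  45. ]
 [506.1 438.6  45. ]
 [476.5 487.2  45. ]]
ctr [512.32946987 475.61139367  45.        ] [57.4, 48.9, 56.9, 49.3]
ang -59.11570342124932
ang -149.13918098126084
ang 121.27343827706626
ang 31.437591144549067
[[483.  481.9  45. ]
 [521.2 508.7  45. ]
 [550.8 456.5  45. ]
 [510.3 438.7  45. ]] [516.33994178 471.45610633  45.        ] [46.7, 60.1, 44.2, 51.0]
[646.4 180.  145. ] 1.9
[556.1 171.1 103.1] 3.0
[466.2 162.7  60.7] 3.0
[654.1  98.1 145.1] 2.5
[564.   89.4 102.6] 2.4
[473.9  81.4  59.7] 3.6
up dir [0.90140574 0.08508934 0.42453209] yaw 5.392528959557032 tilt 25.12104974202659
across [-7.76986768 81.61961563  0.47409577] 81.9899827202795 95.43794651446238
mid [560.10012791 130.43931543 102.71949315] [470.00747302 122.02557556  60.19757198] [650.26060381 139.04079938 145.09079445]
bedlow [440.15041226 154.14774289  42.        ]
bedlow [447.80206428  84.14395094  42.        ]
bedlow side [440.57351244 154.92883044  42.        ]
bedlow side [448.71983678  91.89547415  42.        ]
pot [572.86060643 378.40284192  60.        ] sand [425.63296951 376.84818193  26.        ]
```

carry_out([
  [[-0.98,-0.24,0.2,0],[-0.98,-0.24,0.2,0],[-0.98,-0.24,0.2,0],[-0.98,-0.24,0.2,0],[-0.98,-0.24,0.2,0],[-0.98,-0.24,0.2,0],[-0.98,-0.24,0.2,0],[-0.98,-0.24,0.2,0],[-0.98,-0.24,0.2,0],[-0.98,-0.24,0.2,0],[0,0,0,0.95],[0,0,0,0.95],[0,0,0,0.95],[0,0,0,0.95],[0,0,0,0.95],[0,0,0,0.95],[0,0,0,0.95],[0,0,0,0],[0,0,0,0]],
], gripper=1, squeeze=25)

```text
time_s: 2.52
eef_pos: [513.4, 474.5, 159.1]
orientation: [-0.0, 0.491, 0.871, -0.0]
contact_force: [0.3, 0.5, -0.5]
gripper_width: 85.5
```

```bash
python3 - <<'E'
from h import *
from scipy.spatial.transform import Rotation as R
d=cap('wrist','w1.png');s=env.read_state();q=s['orientation'];m=R.from_quat([q[1],q[2],q[3],q[0]]).as_matrix();print(s['time_s'],s['eef_pos'],s['joint_positions'].round(2),'y ang',np.degrees(np.arctan2(m[1,1],m[0,1])),m.round(3))
E
```

```text
2.575 [513.43519122 474.52817219 159.15139905] [-0.95  0.58  0.22  1.56 -0.14  1.02 -0.15] y ang 31.190115959826453 [[-0.518  0.855 -0.   ]
 [ 0.855  0.518 -0.   ]
 [ 0.    -0.    -1.   ]]
```

View pics/w1.png

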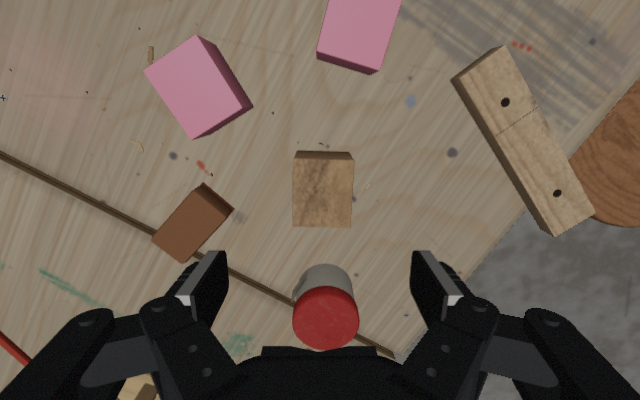

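The wrist view shows the block's top face at about (293,160)–(353,227), square to the image and so aligned with the jaws. I'll check its centre from this view.

```bash
python3 - <<'E'
from h import *
a=cv2.imread('pics/w1.png')
cv2.imwrite('pics/z3.png',cv2.resize(a[140:240,280:370],None,fx=6,fy=6,interpolation=cv2.INTER_CUBIC))
E
```

```text
(no output)
```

View pics/z3.png

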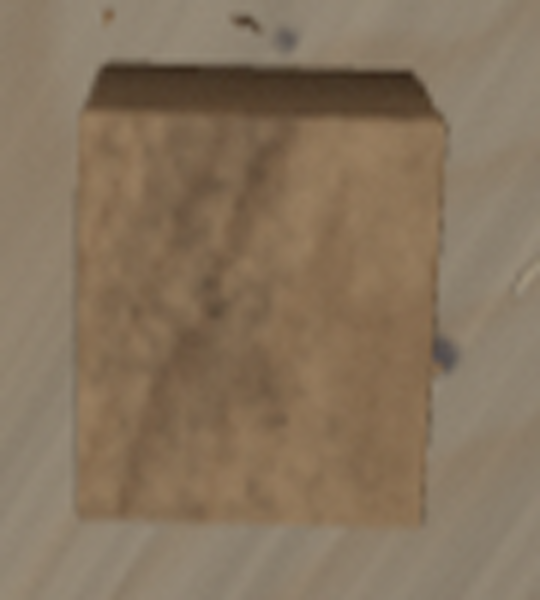

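```bash
python3 - <<'E'
from h import *
w=load('w1')
P=np.array([onz(w,280+(x+.5)/6-.5,140+(y+.5)/6-.5,45) for x,y in[(78,112),(443,116),(423,522),(77,520)]])
print(P.round(1),P.mean(0),[round(float(np.linalg.norm(P[i]-P[(i+1)%4])),1) for i in range(4)])
for i in range(4):
    e=P[(i+1)%4]-P[i];print(np.degrees(np.arctan2(e[1],e[0])))
c=P.mean(0)[:2]-np.array([513.4,474.5]);print(c@[-.518,.855],c@[.855,.518])
E
```

```text
[[478.4 489.   45. ]
 [520.5 513.9  45. ]
 [550.  463.3  45. ]
 [507.6 437.8  45. ]] [514.1210374  475.98967877  45.        ] [48.9, 58.6, 49.5, 58.9]
30.602707902639487
-59.70559582167954
-149.0992513429113
119.6806494658468
0.9001779758178637 1.3881405805812783
```

carry_out([
  [[0.02,0.03,0.8,0],[0,0,0.8,0],[0,0,0.8,0],[0,0,0.7,0],[0,0,0.33,0],[0,0,0,0],[0,0,0,0]],
])

```text
time_s: 3.45
eef_pos: [515.0, 476.5, 23.5]
orientation: [0.0, 0.492, 0.871, 0.001]
contact_force: [-0.1, -0.4, -0.4]
gripper_width: 85.0
```

carry_out([
  [[0,0,0,0],[0,0,0,0],[0,0,0,0],[0,0,0,0],[0,0,0,0],[0,0,0,0],[0,0,0,0],[0,0,0,0]],
], gripper=0, squeeze=25)

```text
time_s: 4.45
eef_pos: [514.6, 476.3, 23.1]
orientation: [0.0, 0.492, 0.871, 0.001]
contact_force: [-1.0, -0.5, 6.3]
gripper_width: 50.0
```

carry_out([
  [[0,0,-0.5,0],[0,0,-0.9,0],[0,0,-0.9,0],[0,0,-0.9,0],[0,0,-0.9,0],[0,0,-0.9,0],[-0.83,-0.287,0,0],[-0.83,-0.287,0,0],[-0.83,-0.287,0,0],[-0.83,-0.287,0,0],[-0.83,-0.287,0,0],[-0.83,-0.287,0,0],[-0.83,-0.287,0,0],[-0.83,-0.287,0,0],[-0.83,-0.287,0,0],[-0.83,-0.287,0,0]],
])

```text
time_s: 6.45
eef_pos: [587.2, 130.9, 222.8]
orientation: [-0.0, 0.492, 0.871, 0.0]
contact_force: [-0.4, 1.0, -1.4]
gripper_width: 49.8
```

carry_out([
  [[0,0,0,-0.935],[0,0,0,-0.935],[0,0,0,-0.935],[0,0,0,-0.935],[0,0,0,-0.935],[0,0,0,-0.935],[0,0,0,-0.935],[0,0,0,-0.935],[0,0,0,-0.935],[0,0,0,-0.935],[0,0,0,0],[0,0,0,0]],
])

```text
time_s: 7.95
eef_pos: [587.3, 132.1, 222.4]
orientation: [0.0, -0.046, 0.999, 0.0]
contact_force: [-0.1, 0.1, -1.1]
gripper_width: 50.0
```

```bash
python3 - <<'E'
from h import *
from scipy.spatial.transform import Rotation as R
cap('side','s2.png');cap('wrist','w2.png');s=env.read_state();q=s['orientation'];m=R.from_quat([q[1],q[2],q[3],q[0]]).as_matrix();print(s['time_s'],s['eef_pos'],s['joint_positions'].round(2),s['gripper_width'],'y ang',np.degrees(np.arctan2(m[1,1],m[0,1])))
a=cv2.imread('pics/s2.png');w=cv2.imread('pics/w2.png')
cv2.imwrite('pics/z4.png',cv2.resize(a[130:310,280:450],None,fx=3.3,fy=3.3,interpolation=cv2.INTER_CUBIC))
E
```

```text
8.05 [587.34794127 132.18085448 222.23417971] [-0.36  0.36  0.09  1.74 -0.04  1.04  1.41] 49.56448907407427 y ang 95.3364526380336
```

View pics/z4.png

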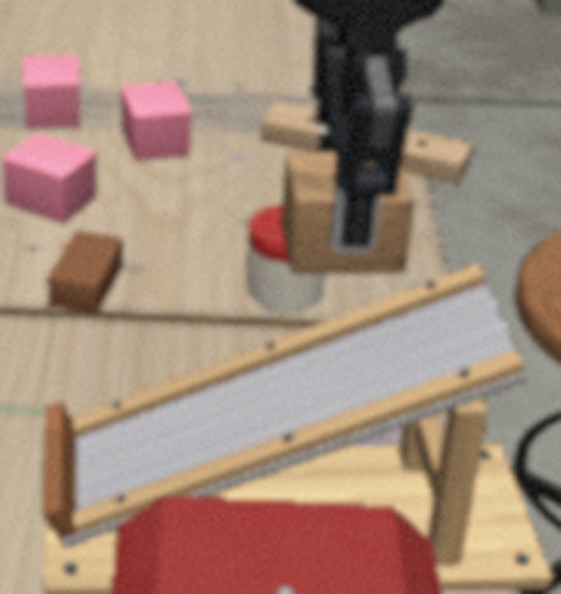

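View pics/w2.png

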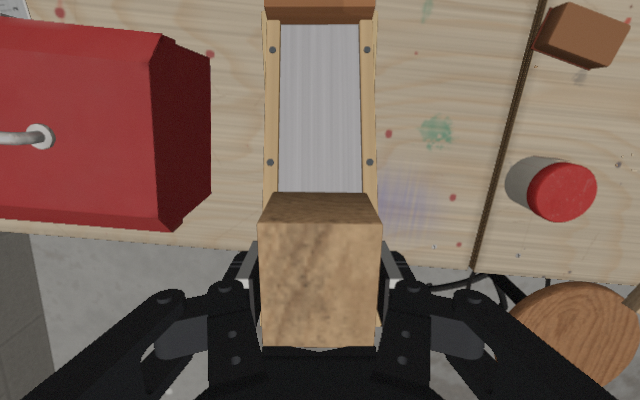

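Seen from the wrist, the block is centred over the lane: block and nail midpoints are both at u≈320, and the axes line up. I'll go down to just above contact.

carry_out([
  [[0,0,0.6,0],[0,0,0.6,0],[0,0,0.4,0],[0,0,0.2,0],[0,0,0.05,0],[0,0,0,0],[0,0,0,0]],
])

```text
time_s: 8.93
eef_pos: [587.9, 132.4, 148.9]
orientation: [0.001, -0.047, 0.999, 0.0]
contact_force: [-0.6, -0.6, -0.7]
gripper_width: 49.5
```

carry_out([
  [[0,0,0.03,0],[0,0,0.03,0],[0,0,0.03,0],[0,0,0,0]],
])

```text
time_s: 9.43
eef_pos: [587.3, 132.3, 144.3]
orientation: [-0.0, -0.047, 0.999, 0.0]
contact_force: [-0.9, -0.5, -1.2]
gripper_width: 49.9
```

carry_out([
  [[0,0,0.03,0],[0,0,0.03,0],[0,0,0,0]],
])

```text
time_s: 9.8
eef_pos: [587.5, 132.3, 142.7]
orientation: [0.0, -0.047, 0.999, 0.0]
contact_force: [-2.4, -0.5, 3.6]
gripper_width: 49.6
```

carry_out([
  [[0,0,0.03,0],[0,0,0.03,0],[0,0,0,0]],
])

```text
time_s: 10.18
eef_pos: [587.3, 132.0, 141.8]
orientation: [0.0, -0.047, 0.999, 0.0]
contact_force: [-6.8, -1.6, 14.1]
gripper_width: 49.5
```

```bash
python3 - <<'E'
from h import *
cap('side','s3.png');s=env.read_state();print(s['time_s'],s['eef_pos'],s['contact_force'])
a=cv2.imread('pics/s3.png')
cv2.imwrite('pics/z5.png',cv2.resize(a[160:290,310:450],None,fx=4.2,fy=4.2,interpolation=cv2.INTER_CUBIC))
E
```

```text
10.225 [587.29258247 132.01299621 141.80163511] [-6.72552457 -1.86272313 14.15431969]
```

View pics/z5.png

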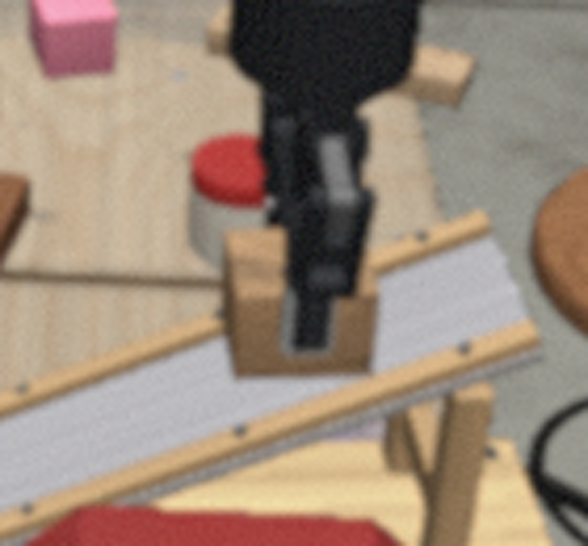

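Contact came at TCP z≈143 mm, as predicted. The block is touching on its upslope bottom edge. I'll ease the squeeze and press a little so it pivots between the pads toward lying flat.

carry_out([
  [[0,0,0.02,0],[0,0,0.02,0],[0,0,0,0]],
], squeeze=20)

```text
time_s: 10.6
eef_pos: [586.8, 132.0, 140.6]
orientation: [-0.001, -0.047, 0.999, 0.0]
contact_force: [-7.5, -2.8, 16.8]
gripper_width: 49.7
```

carry_out([
  [[0,0,0.03,0],[0,0,0.03,0],[0,0,0,0]],
])

```text
time_s: 10.98
eef_pos: [585.9, 131.9, 138.1]
orientation: [-0.002, -0.047, 0.999, 0.0]
contact_force: [-9.8, -2.4, 18.2]
gripper_width: 49.5
```

```bash
python3 - <<'E'
from h import *
cap('side','s4.png');s=env.read_state();print(s['time_s'],s['eef_pos'],s['contact_force'])
a=cv2.imread('pics/s4.png')
cv2.imwrite('pics/z6.png',cv2.resize(a[160:290,310:450],None,fx=4.2,fy=4.2,interpolation=cv2.INTER_CUBIC))
E
```

```text
11.025 [585.88816037 131.92674209 138.07495149] [-10.86230374  -2.28929716  17.47376656]
```

View pics/z6.png

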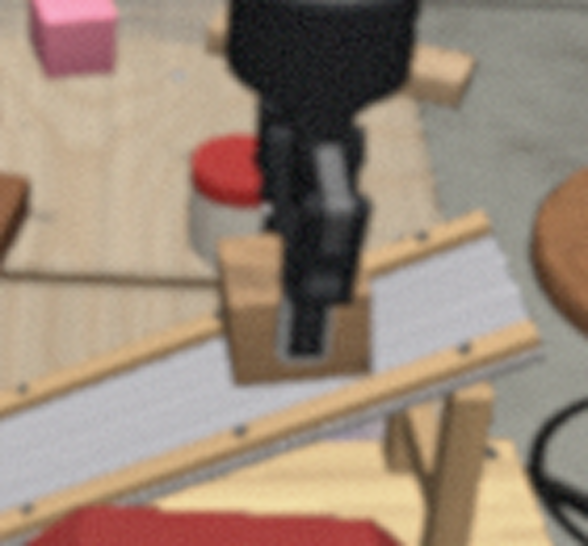

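carry_out([
  [[0,0,0.04,0],[0,0,0,0],[0,0,-0.03,0],[0,0,-0.03,0],[0,0,0,0]],
])

```text
time_s: 11.65
eef_pos: [586.0, 132.0, 136.8]
orientation: [-0.002, -0.047, 0.999, -0.0]
contact_force: [-5.9, -0.2, 7.9]
gripper_width: 49.6
```

Pressing force is down to about 8 N. Releasing now.

carry_out([
  [[0,0,0,0],[0,0,0,0],[0,0,0,0],[0,0,0,0],[0,0,0,0],[0,0,0,0]],
], gripper=1)

```text
time_s: 12.4
eef_pos: [587.5, 132.3, 136.5]
orientation: [0.0, -0.047, 0.999, 0.0]
contact_force: [0.2, 0.5, 0.1]
gripper_width: 85.4
```

```bash
python3 - <<'E'
from h import *
cap('side','s5.png');s=env.read_state();print(s['time_s'],s['eef_pos'],s['contact_force'])
a=cv2.imread('pics/s5.png')
cv2.imwrite('pics/z7.png',cv2.resize(a[160:310,280:450],None,fx=3.8,fy=3.8,interpolation=cv2.INTER_CUBIC))
E
```

```text
12.45 [587.43533638 132.28338151 136.4672064 ] [ 0.32170434 -0.61294972 -0.14416707]
```

View pics/z7.png

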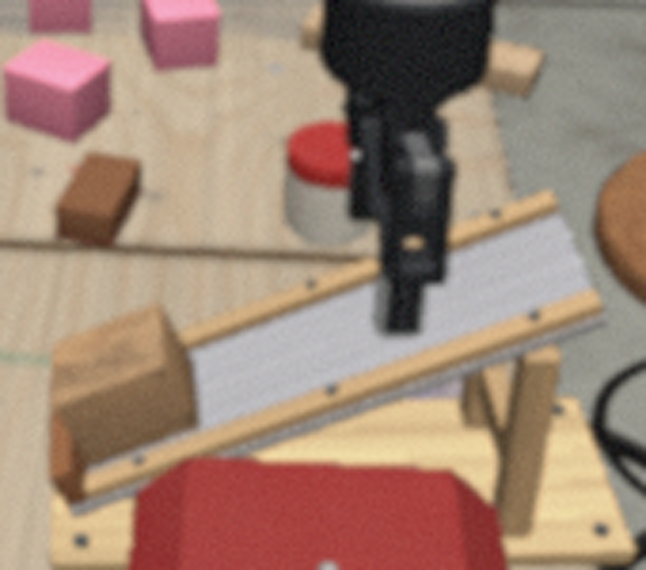

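The block slid down by itself and sits against the stop. I'll lift the arm clear and check again.

carry_out([
  [[0,0,-0.4,0],[0,0,-0.8,0],[0,0,-0.8,0],[0,0,-0.8,0],[0,0,0,0],[0,0,0,0],[0,0,0,0],[0,0,0,0]],
])

```text
time_s: 13.45
eef_pos: [587.0, 132.2, 247.5]
orientation: [-0.001, -0.047, 0.999, -0.0]
contact_force: [0.5, -0.4, -0.6]
gripper_width: 85.3
```

```bash
python3 - <<'E'
from h import *
cap('side','s6.png');cap('wrist','w6.png');cap('top','t6.png');s=env.read_state();print(s['time_s'],s['eef_pos'],s['contact_force'])
a=cv2.imread('pics/s6.png');b=cv2.imread('pics/w6.png');c=cv2.imread('pics/t6.png')
o=np.zeros((600,800,3),np.uint8)
o[:300,:340]=cv2.resize(a[160:310,280:450],None,fx=2,fy=2);o[:250,350:750]=cv2.resize(b,(400,250));o[310:590,:400]=cv2.resize(c[80:220,270:470],None,fx=2,fy=2)
cv2.imwrite('pics/z8.png',o)
E
```

```text
13.6 [587.27359937 132.20226964 248.00143232] [0.13792114 0.56900224 0.33273029]
```

View pics/z8.png

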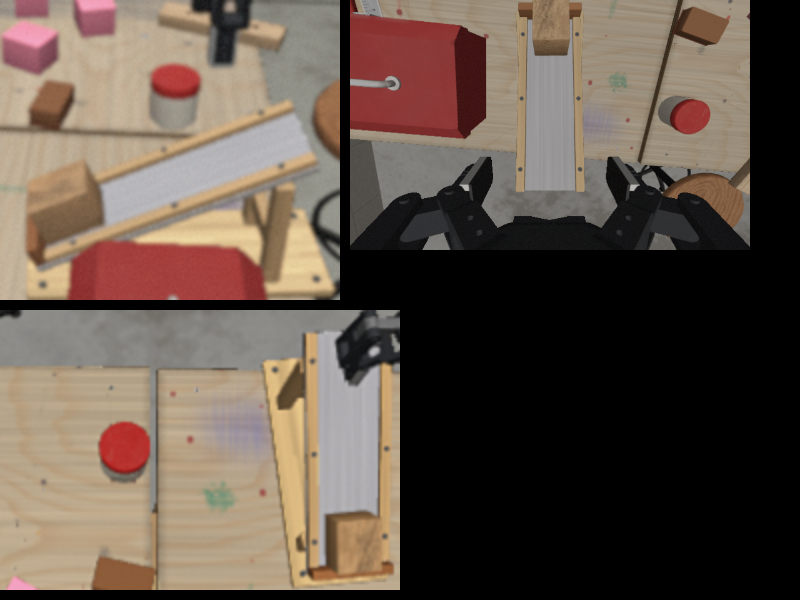

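The three views agree: the block lies flat in the lane against the stop, in line with the rails. The pot and the sanding block haven't moved, and the gripper is clear. Handing in.

```bash
python3 -c "
from h import *
print(env.close_job())"
```

```text
the job is handed in; nothing more can be done
None
```

The hardwood block is loaded: it slid down by itself and lies flat on the bed against the stop, between the rails. I handed the job in at about 13.6 s of the 32 s allowed.

- **Placing:** I gripped the block across its 50 mm width and set it down on the upper half of the bed, about 170 mm up from the stop. The tool can't tilt, so I pressed lightly until the block pivoted partway in the pads, then let go. The highest wrist force I read was about 21 N. The block dropped the rest of the way onto the bed when released, and nothing touched it after that.
- **Last checks:** The side, top and wrist pictures agree that the block is flat, in line with the rails and against the stop. The wax pot and sanding block look unmoved, and the gripper is clear with about zero contact force. I judged these by eye and did not measure the final pose.
- **One disagreement:** My first estimates of the block's position from the top and side cameras differed by up to about 4 mm in x and in y. A closer wrist view matched the top camera to within 2 mm, and I used that.

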